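# Snap a filter cassette shut in the twin-lever press and pile it

### The job

The filter cassette standing by itself on the worktop still has its cover proud of its tray. Lay it in the closing press, under the ram and back against the stop, let go, and squeeze the press's two upright handles together until the cover snaps home; then let the handles open, take the cassette out and set it down gently and squarely, edges flush and right way up, on top of the pile of two finished cassettes. Leave the pile and the other things on the worktop where they are.

Things in the scene. Friction and masses are not known exactly. Their poses are not given: they have to be found in the camera images.
- cassette: the filter cassette to finish, alone on the worktop: black ribbed plastic tray 96 long (x) x 60 wide (y) x 26 high, with a grey grille cover 88 x 54 x 6 that stands 4 mm proud at first: 36 high over all, 32 when snapped shut. Origin: centre of the underside; z up; both ends alike. Grip the tray across its long sides (60 mm). 0.2 to 0.4 kg
- cassette_cover (a joint): how far the cassette's cover has gone down (m): 0 proud on its over-centre catch at the start, 0.004 snapped home. It resists up to about 40 N at first, gives past half way, jumps home and stays
- pile_low: lower of two finished, loose cassettes lying one on the other on the worktop (same make, cover home, 32 mm high). Origin: centre of the underside; x along its length
- pile_top: upper cassette of that pile. Origin: centre of its underside; its top, on which the next one goes, is 32 mm higher; x along its length
- press_nest (a point): closing press (grey frame fixed to the worktop, 0.17 m high): centre of its nest floor, 14 mm over the worktop, on the base plate (150 wide, from 54 mm in front to 102 mm behind). The loaded cassette's origin belongs here, its length along x. x points from the open front to the back, z up. A stop 48.5 mm behind halts its far end; its front end then stands 48 mm in front
- press_mouth (a point): on the nest floor, midway between the front ends of the two nest guides, 9 mm behind press_nest (same axes). The guides are rails 8 mm high, 63 mm apart, that run from here 43 mm to the back; at their front ends 16 mm long lead-ins flare out to 77 mm apart. In front of those the floor is free at both sides of the cassette, for the fingers
- press_head (a point): lowest front edge, middle, of the head that overhangs the nest: two gear wheels and a bearing plate, 160 mm wide, from 62 to 132 mm over the worktop, from here backward. A gripper that points straight down strikes it when holding the loaded cassette; one whose body leans back toward the robot by some 40 degrees clears it, holding the front 28 mm of the tray
- ram_foot (a point): centre of the underside of the ram's flat foot (46 x 40 mm), over the nest: 42 mm above the nest floor with the handles open, 31 mm with them shut
- press_grips (a point): midway between the press's two handle grips, 153 mm over the worktop, axes as press_nest. Black round grips 14 mm thick, 44 long, standing in a V to the left and right (y), tops at 174 mm. Open they measure 66 mm over their outer sides here, 76 at the tops; shut 32. Take them from above, the fingers closing along y
- handle_left (a joint): left handle's angle (rad): 0 open, 0.32 shut on its stop. Geared to the right one: both close alike and drive the ram down 35 mm per rad. Springs open them (about 3 N a grip). To force the cover past its catches takes about 15 N on each grip; 20 to 25 N is ample
- toner_bottle: bystander: black square toner bottle with a teal collar and a pointed spout, 104x135x347 mm; leave it where it is
- bottle_cap: bystander: big red bottle cap standing on its rim, 73 mm wide and 50 mm high; leave it where it is
- dish: bystander: low blue dish of screws, 62 mm wide and 14 mm high; leave it where it is
- brush: bystander: flat wooden dust brush lying down, 197 mm long; leave it where it is
- long_screwdriver: bystander: orange-handled screwdriver lying down, 189 mm long; leave it where it is
- box_of_chips: bystander: small white open box of dark cards, 57x90x82 mm; leave it where it is

How it is judged:
On the way, in this order (a step that is already met when the one before it is completed fails the run):
1. the cassette lies in the nest against the stop, cover still proud, and is let go (x of cassette in the frame of press_nest between -0.006 and 0.006 m and y of cassette in the frame of press_nest between -0.004 and 0.004 m and z of cassette in the frame of press_nest between -0.003 and 0.003 m and angle between the x axis of cassette and the x axis of press_nest, either way round below 0.06 rad and value of joint cassette_cover below 0.001 m and contact force between the fingers and cassette below 0.3 N), for 0.2 s.
2. the handles are squeezed and the cover snaps home while the cassette lies in the nest (x of cassette in the frame of press_nest between -0.006 and 0.006 m and y of cassette in the frame of press_nest between -0.004 and 0.004 m and z of cassette in the frame of press_nest between -0.003 and 0.003 m and angle between the x axis of cassette and the x axis of press_nest, either way round below 0.06 rad and value of joint cassette_cover above 0.0032 m and value of joint handle_left above 0.2 rad), for 0.2 s.
At the end, for the whole second after the job is handed in: The cassette, its cover home (within 0.8 mm), lies flat on the upper cassette of the pile, centres within 8 mm and lengths parallel within 0.1 rad (either way round), at rest; the two cassettes of the pile are still one on the other (within 10 mm), and the press handles are open (value of joint cassette_cover above 0.0032 m and horizontal distance between cassette and pile_top below 0.008 m and angle between the x axis of cassette and the x axis of pile_top, either way round below 0.1 rad and z of cassette in the frame of pile_top between 0.029 and 0.035 m and angle between cassette's own z axis and vertical below 0.06 rad and horizontal distance between pile_top and pile_low below 0.01 m and z of pile_top in the frame of pile_low between 0.029 and 0.035 m and linear speed of cassette below 0.02 m/s and value of joint handle_left below 0.06 rad); the robot touches nothing.
It fails at once if a bystander is pushed more than 30 mm (distance of any of toner_bottle, bottle_cap, dish, brush, long_screwdriver, box_of_chips from where it was at the start of the episode above 0.03 m).
It fails at once if the pile is pushed more than 25 mm from where it lay (distance of pile_low from where it was at the start of the episode above 0.025 m).
It fails at once if the cassette is dropped or rammed onto the pile (more than 45 N) (contact force between cassette and pile_top above 45 N).
It also fails if it takes over 70 s, if anything falls off the work surface, if the arm or the gripper's body presses on something with over 40 N, if the wrist force passes 120 N, or if a joint passes its speed limit or range.

### The arm

A 6-joint arm with a two-finger parallel gripper is mounted at the origin on a cart in front of the work surface, level with it; the furniture and walls round the work are solid. World frame = base frame: x ahead of the robot, y to its left, z up, the work surface at z = 0. Lengths are in m, angles in rad, forces in N, time in s.
With the tool pointing down it reaches from about 0.4 to 0.925 m from the base axis. Payload 12.5 kg.
Tool frame: the origin (TCP) lies midway between the tips of the shut fingers; the grasp point (between the pads) lies 19 mm behind it (manip.hold_point_z is the z of the grasp point in the tool frame, in m); z points along the fingers, y is the line along which they close (so a half turn about z gives the same grasp; the last joint's range is limited). The gripper opens to 95 mm and grips with 3 to 60 N. Pads are 20 mm wide; open, the fingers measure 119 mm over their backs; the gripper's body (75 mm by 180 mm) begins 59 mm behind the grasp point.
Start: joints at [1.014, 0.491, 1.559, -0, 1.092, -0.106], TCP at [0.272, 0.563, 0.215] pointing down, gripper open.
Joint ranges: [-3.1, 3.1], [-0.84, 2.19], [0.05, 2.79], [-1.13, 4.28], [0.06, 2.93], [-2.69, 2.69]. Speed limits (rad/s): [2.22, 2.22, 2.79, 3.14, 3.14, 3.14].

### API

Orientations are given as a unit quaternion [w, x, y, z].
In Python, from bench import sensors, cams, job, manip gives the robot as it stands. The module is installed in compiled form; this text tells all that it offers.
- The arm moves only by the tool apply_moves, never from a script. Its arguments are lists of equal length, an entry for each row: "slide": the shift along the world's x, y, z in m, a list of three; "turn": the turn about the world's z in degrees. In form: {"slide": [[x, y, z], ...], "turn": [turn, ...]}. A call has 1 to 5 rows; each row is the pose to reach, as a shift and turn from the pose commanded when the call began; what a row does not reach only later rows make up. A row lasts 1/8 s, in which the tool goes at most 62.5 mm and 10.7 degrees, less where a joint would pass 70% of its speed; a pose out of reach is approached as far as the arm can. A call with a gripper value outside its range is refused whole. "gripper" is the finger opening in m, from 0 to 0.0951, set as the call begins (left out, the last holds). The fingers move at their own pace and stop on an object; "force" is the grip in N (left out, the last holds). Time passes only in rows, so rows that repeat a pose let the fingers close. It gives the time, the measured TCP pose, the force, the opening and the grip force at its end, in the units of the state.
- sensors.sense(): the state, without advancing time (a new reading comes with each control period).
- cams.snapshot(name): name is "scene" or "top"; returns (picture, depth): 384x512x3 uint8, red, green, blue; 384x512 float32, m along the optical axis (not along the pixel's ray), 0 where there is no reading.
- cams.camera_info(name): a dict with "fx", "fy", "cx", "cy" (pixels), "R" (3x3) and "t" (3): a world point X has camera coordinates R X + t. Camera axes: x right, y down, z forward; pixel columns grow to the right and rows downward; lengths in m; the calibration is good to about 2 mm. A picture is of the moment at which its call begins. camera_info takes no time and is no camera call.
- job.close_job(): hands the job in; it is judged then, once.
The state is a dict: "t": time; "joint_pos": joint angles; "dq": joint speeds; "effort": joint torques, N m; "ee_pos": TCP position; "ee_rot": TCP orientation; "wrist_force": force on the tool from outside, world axes, zero at the start; "wrist_torque": the same for the moment, N m; "finger_gap": finger opening in m; "grasp_force": force on a finger pad.
Only numpy, scipy, OpenCV 4.12 (cv2) and the standard library are available. Lean on these libraries where they do the work, as an engineer would, in place of code of your own. Each camera call takes 0.05 s, during which the arm holds its last target. There are 200 camera calls.

## Working session

There is one attempt and no reset: what is moved stays moved. The work goes in short steps, Python scripts to look and compute and a tool call to move; the robot and the scene stay as the last step left them, time stands still between calls to the robot, and variables do not carry over. Pictures are saved under pics/ and viewed, at most 10 in all, crops included, and the job is handed in when it is done.

Besides the shell and the picture viewer there is one more tool, called by a JSON object that holds its "api" and its "payload". apply_moves: Moves the arm, as the interface text tells. Its arguments: {"type":"object","properties":{"slide":{"type":"array"},"turn":{"type":"array"},"gripper":{"type":"number"},"force":{"type":"number"}},"required":["slide","turn"]}

```bash
mkdir -p pics
cat > h.py <<'E'
import numpy as np,cv2,pickle
from bench import sensors,cams,job,manip
def snap(n,tag):
    p,d=cams.snapshot(n); c=cams.camera_info(n)
    pickle.dump((p,d,c),open(f'{tag}.pkl','wb')); return p,d,c
def load(tag): return pickle.load(open(f'{tag}.pkl','rb'))
def cloud(d,c):
    v,u=np.mgrid[:d.shape[0],:d.shape[1]]
    X=np.stack([(u-c['cx'])/c['fx']*d,(v-c['cy'])/c['fy']*d,d],-1)
    return (X-np.array(c['t']))@np.array(c['R'])   # R^T(X-t)
def ray(u,v,c,z):
    R=np.array(c['R']);o=-R.T@np.array(c['t']);k=R.T@np.array([(u-c['cx'])/c['fx'],(v-c['cy'])/c['fy'],1])
    return o+k*(z-o[2])/k[2]
E
python3 - <<'E'
from h import *
print(sensors.sense(),manip.hold_point_z)
for n in ('scene','top'):
    p,d,c=snap(n,n+'0'); print(n,c,(d>0).mean())
    cv2.imwrite(f'pics/{n}0.png',cv2.resize(p[:,:,::-1],(800,600)))
E
```

```text
{'t': 0.0, 'joint_pos': array([ 1.01438921e+00,  4.91598300e-01,  1.55948795e+00, -7.35949937e-06,
        1.09167867e+00, -1.05553162e-01]), 'dq': array([ 9.43365236e-05, -6.26637154e-04, -1.07122046e-03, -1.11382192e-03,
       -5.12308100e-04, -1.88279613e-04]), 'effort': array([ 3.42844090e-03, -6.12647295e+01, -2.58183593e+01,  6.94227288e-02,
        4.81722713e-02, -1.47194787e-04]), 'ee_pos': array([0.27215229, 0.56234955, 0.21402442]), 'ee_rot': array([-1.87388743e-04,  2.23520865e-01,  9.74698969e-01, -5.55381839e-04]), 'wrist_force': array([ 0.20355149, -0.16094027, -0.48828957]), 'wrist_torque': array([ 0.00942953, -0.02785513, -0.04909455]), 'grasp_force': 0.0, 'finger_gap': 0.09486882035637965} -0.0188
scene {'fx': 445.4110234828724, 'fy': 445.4110234828724, 'cx': 254.7180509689584, 'cy': 191.14281883945782, 'R': array([[ 0.61728116, -0.78670576, -0.00761662],
       [-0.5782264 , -0.4470924 , -0.68246803],
       [ 0.5334962 ,  0.42567879, -0.73087576]]), 't': array([-0.25700558,  0.44615612,  1.16516905])} 0.9958699544270834
top {'fx': 369.8296277841011, 'fy': 369.8296277841011, 'cx': 258.9912440649713, 'cy': 184.93562297873427, 'R': array([[ 0.01953346, -0.99974338,  0.01147257],
       [-0.99707534, -0.02032676, -0.07367223],
       [ 0.07388652, -0.00999994, -0.99721652]]), 't': array([0.10689703, 0.570185  , 1.35051461])} 0.9961039225260416
```

View pics/scene0.png

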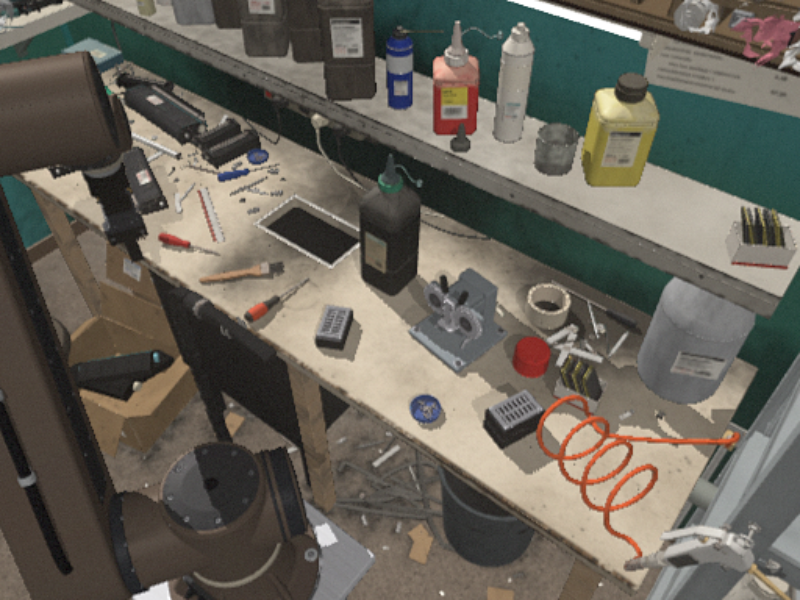

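View pics/top0.png

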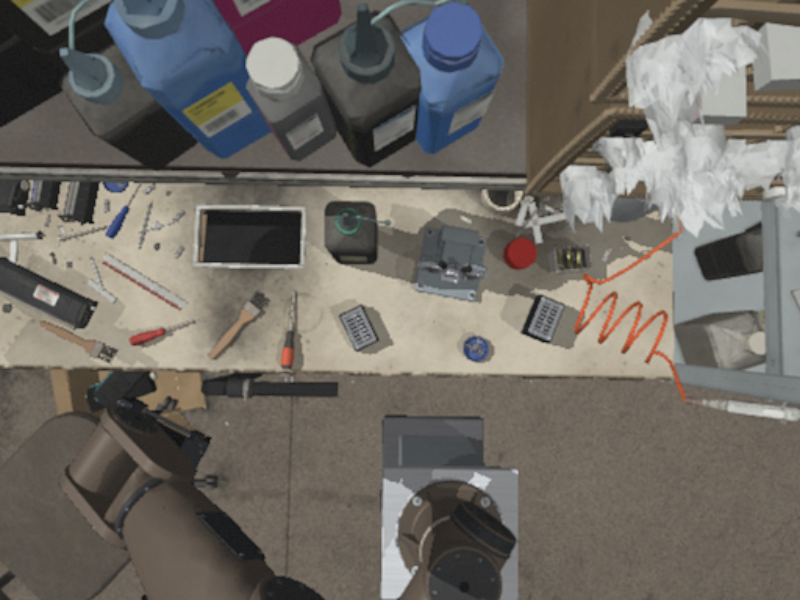

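Scene view (800x600): lone cassette at (333,327), black toner bottle (390,240), press (460,315), dish (425,408), cap (531,356), pile (513,417), card box (580,378). Top view: cassette (358,327), press (450,262), pile (543,318), dish (476,348), cap (520,252).

```bash
cat >> h.py <<'E'
def rect(P,m,zlo,zhi):
    """fit min-area rect to points of mask m with z in (zlo,zhi)"""
    q=P[m&(P[...,2]>zlo)&(P[...,2]<zhi)]
    (c,s,a)=cv2.minAreaRect((q[:,:2]*1000).astype(np.float32)); b=cv2.boxPoints((c,s,a))
    e=b[1]-b[0]; f=b[2]-b[1]; L=e if np.hypot(*e)>np.hypot(*f) else f
    ang=np.degrees(np.arctan2(L[1],L[0])); ang=(ang+90)%180-90
    return np.round(c,1),np.round(s,1),round(ang,1),len(q),np.round(np.percentile(q[:,2],[5,50,95])*1000,1)
E
python3 - <<'E'
from h import *
for n,B in (('top',dict(cas=(229,209),press=(288,168),pile=(347,203))),('scene',dict(cas=(213,209),press=(294,200),pile=(328,268)))):
    p,d,c=load(n+'0');P=cloud(d,c)
    for k,(u,v) in B.items():
        m=np.zeros(d.shape,bool);r=35 if k!='press' else 42
        m[v-r:v+r,u-r:u+r]=1
        w=P[m];print(n,k,'ctr',P[v,u].round(3))
        if k!='press':
            near=m&(np.hypot(P[...,0]-P[v,u,0],P[...,1]-P[v,u,1])<.075)
            t=np.percentile(P[near][:,2],98)
            for lo in ((t-.008,),(.012,)): print('   ',rect(P,near,lo[0],.1))
            print('   table',np.median(P[near&(P[...,2]<.008)][:,2]))
        else:
            print(np.histogram(w[:,2],bins=np.arange(-.01,.2,.01)))
p,d,c=load('top0')
for n in('top','scene'):
    p,d,c=load(n+'0')
    u,v=(288,168) if n=='top' else (294,200)
    im=p[v-48:v+48,u-64:u+64]; cv2.imwrite(f'pics/press_{n}.png',cv2.resize(im[:,:,::-1],(800,600),interpolation=cv2.INTER_CUBIC))
E
```

```text
top cas ctr [0.477 0.226 0.033]
    (array([476.9, 227.7]), array([87.4, 54.3]), np.float32(26.7), 254, array([31.3, 35. , 39.5]))
    (array([476.3, 227.8]), array([95.4, 61.1]), np.float32(27.7), 401, array([14.2, 32.8, 38.7]))
   table -0.0011605908057345262
top press ctr [0.621 0.021 0.124]
(array([3468, 1719,  649,   36,   27,  126,   31,   33,    7,   15,   30,
         42,  146,  381,  244,    8,    9,   15,   18,    0]), array([-0.01,  0.  ,  0.01,  0.02,  0.03,  0.04,  0.05,  0.06,  0.07,
        0.08,  0.09,  0.1 ,  0.11,  0.12,  0.13,  0.14,  0.15,  0.16,
        0.17,  0.18,  0.19]))
top pile ctr [ 0.506 -0.199  0.06 ]
    (array([ 489.2, -264.7]), array([7. , 4.2]), np.float32(1.4), 3, array([97.5, 98.6, 99.7]))
    (array([ 498.9, -221.3]), array([100.1,  97.2]), np.float32(68.4), 537, array([23.3, 58.7, 66.1]))
   table -0.0016931156546575823
scene cas ctr [0.465 0.214 0.033]
    (array([472.3, 221.3]), array([96.1, 55.4]), np.float32(26.9), 278, array([30.2, 33.3, 38.1]))
    (array([473.5, 220.4]), array([101.5,  61.5]), np.float32(24.3), 453, array([14.4, 31.3, 37.6
[... 647 characters left out ...]
                                                      ~~~~~~~~~~~~~^^^^^^^^^^^^^^^^^^
    return _quantile_unchecked(
        a, q, axis, out, overwrite_input, method, keepdims, weights)
    return _ureduce(a,
                    func=_quantile_ureduce_func,
    ...<5 lines>...
                    overwrite_input=overwrite_input,
                    method=method)
    r = func(a, **kwargs)
    result = _quantile(arr,
                       quantiles=q,
    ...<2 lines>...
                       out=out,
                       weights=wgt)
    slices_having_nans = np.isnan(arr[-1, ...])
                                  ~~~^^^^^^^^^
IndexError: index -1 is out of bounds for axis 0 with size 0
```

Run:
```python
from h import *
for n,B in (('top',dict(press=(288,168),pile=(347,203))),('scene',dict(press=(294,200),pile=(328,268)))):
    p,d,c=load(n+'0');P=cloud(d,c)
    cx,cy=(.505,-.20)
    near=np.hypot(P[...,0]-cx,P[...,1]-cy)<.062
    for lo,hi in ((.052,.075),(.03,.075),(.012,.075)): print(n,'pile',rect(P,near,lo,hi))
    u,v=B['press']
    near=(abs(P[...,0]-.63)<.12)&(abs(P[...,1]-.01)<.11)
    mm=(near&(P[...,2]>.009)&(P[...,2]<.02)).astype(np.uint8)
    k,l,s,_=cv2.connectedComponentsWithStats(mm); i=1+s[1:,4].argmax()
    print('plate',rect(P,l==i,.009,.02), rect(P,near,.009,.02))
    print('head',rect(P,near,.1,.14),'all',rect(P,near,.03,.18))
    print('grips',rect(P,near,.145,.18))
    q=P[near&(P[...,2]>.145)]; print(q[q[:,1].argsort()].round(3).tolist())
    im=p[v-48:v+48,u-64:u+64]; cv2.imwrite(f'pics/press_{n}.png',cv2.resize(im[:,:,::-1],(800,600),interpolation=cv2.INTER_CUBIC))
    # shelf
    print('shelf front x:',P[(P[...,2]>.25)&(abs(P[...,1])<.25)&(P[...,0]>.4)][:,0].min())
```

```text
top pile (array([ 506.6, -203.8]), array([62.3, 96.4]), np.float32(-22.3), 362, array([53.6, 61. , 65.9]))
top pile (array([ 506.3, -203.9]), array([62.3, 96.4]), np.float32(-21.6), 488, array([41.5, 59.2, 65.4]))
top pile (array([ 505.9, -203.8]), array([62.3, 97.2]), np.float32(-21.6), 527, array([23.1, 58.4, 65. ]))
plate (array([583.6,  21.7]), array([149.6,  56.9]), np.float32(79.1), 460, array([ 9.5, 12.7, 17.3])) (array([633.2,  13. ]), array([149.5, 155.2]), np.float32(-9.7), 700, array([ 9.5, 12.8, 17.6]))
head (array([648.8,  10. ]), array([156.2, 108. ]), np.float32(81.7), 813, array([109.8, 127.2, 134.9])) all (array([644.4,   9.2]), array([158.3, 116.2]), np.float32(77.0), 964, array([ 70.2, 126.6, 143.3]))
grips (array([609.9,  16.4]), array([71.5, 14.2]), np.float32(80.4), 47, array([148.5, 168. , 176.1]))
[[0.615, -0.1, 0.974], [0.614, -0.1, 0.974], [0.566, -0.1, 0.939], [0.593, -0.1, 0.969], [0.641, -0.1, 1.015], [0.577, -0.1, 0.942], [0.592, -0.1, 0.97], [0.575, -0.1, 0.967], [0.589, -0.1, 0.97], [0.6, -0.1, 0.97], [0.572, -0.1, 0.942], [0.62, -0.1, 0.975], [0.595, 
[... 28231 characters left out ...]
14, 0.37], [0.74, 0.115, 0.356], [0.739, 0.115, 0.312], [0.743, 0.115, 0.321], [0.749, 0.115, 0.38], [0.742, 0.115, 0.344], [0.738, 0.115, 0.327], [0.737, 0.116, 0.343], [0.74, 0.116, 0.33], [0.738, 0.117, 0.349], [0.746, 0.117, 0.373], [0.742, 0.117, 0.361], [0.748, 0.117, 0.358], [0.748, 0.117, 0.362], [0.74, 0.117, 0.333], [0.747, 0.117, 0.369], [0.739, 0.117, 0.345], [0.743, 0.117, 0.364], [0.739, 0.118, 0.351], [0.737, 0.118, 0.319], [0.741, 0.118, 0.335], [0.743, 0.118, 0.319], [0.74, 0.118, 0.354], [0.745, 0.119, 0.366], [0.745, 0.119, 0.37], [0.738, 0.119, 0.326], [0.74, 0.119, 0.361], [0.741, 0.119, 0.357], [0.746, 0.12, 0.372], [0.74, 0.12, 0.313]]
shelf front x: 0.6154516407794088
```

View pics/press_top.png

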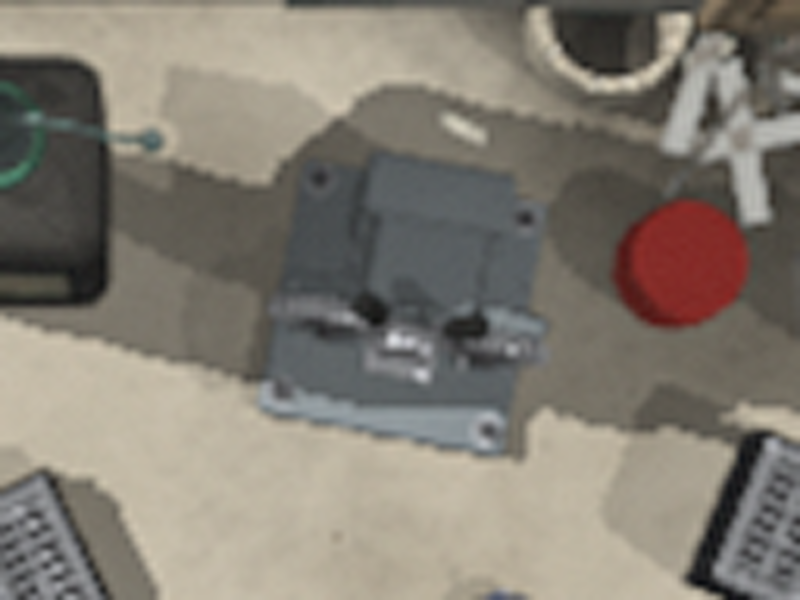

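View pics/press_scene.png

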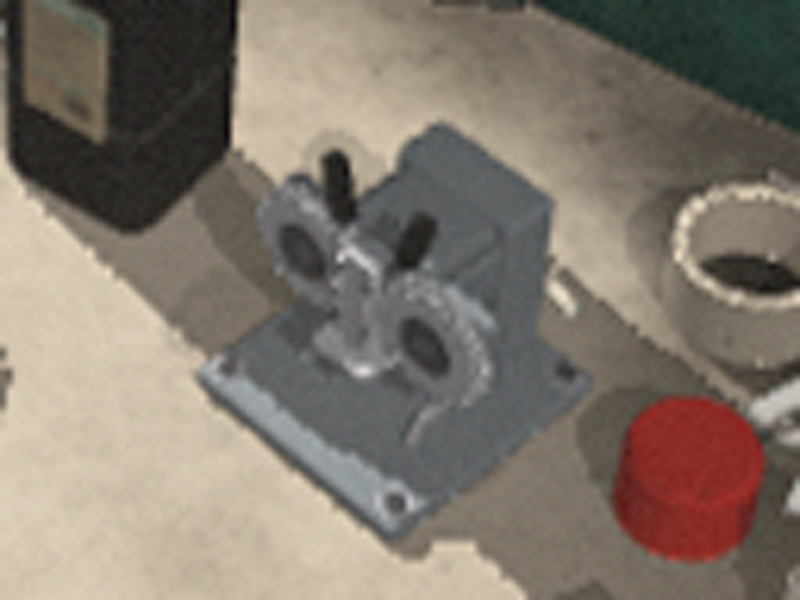

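Run:
```python
from h import *
a=np.radians(-9.7);X=np.array([np.cos(a),np.sin(a)]);Y=np.array([-X[1],X[0]])
o=np.array([.6095,.017])
for n in('top','scene'):
    p,d,c=load(n+'0');P=cloud(d,c)
    near=(abs(P[...,0]-.63)<.12)&(abs(P[...,1]-.01)<.11)
    print(n,'plate',rect(P,near,.009,.02),'grips',rect(P,near,.145,.185))
    q=P[near&(P[...,2]<.2)];l=np.c_[(q[:,:2]-o)@X,(q[:,:2]-o)@Y,q[:,2]]*1000
    for lo,hi in ((40,60),(60,70),(70,80),(80,90),(90,100),(100,110),(110,120),(120,130),(130,140),(150,180)):
        k=l[(l[:,2]>lo)&(l[:,2]<hi)]
        if len(k)>5: print(lo,hi,len(k),'x pct 0,2,5,10,50,100',np.percentile(k[:,0],[0,2,5,10,50,100]).round(0),'y',k[:,1].min().round(),k[:,1].max().round())
    if n=='scene':
        near=np.hypot(P[...,0]-.505,P[...,1]+.20)<.07
        for lo,hi in ((.052,.075),(.02,.075)): print(n,'pile',rect(P,near,lo,hi))
        near=np.hypot(P[...,0]-.475,P[...,1]-.225)<.07
        print('cas',rect(P,near,.028,.05))
```

```text
top plate (array([633.2,  13. ]), array([149.5, 155.2]), np.float32(-9.7), 700, array([ 9.5, 12.8, 17.6])) grips (array([609.9,  16.4]), array([71.5, 14.2]), np.float32(80.4), 47, array([148.5, 168. , 176.1]))
40 60 14 x pct 0,2,5,10,50,100 [-22. -22. -22. -21. -16.  85.] y -17.0 42.0
60 70 33 x pct 0,2,5,10,50,100 [-22. -22. -22. -21. -15.   9.] y -32.0 23.0
70 80 7 x pct 0,2,5,10,50,100 [-12. -12. -12. -12.  -5.  72.] y -20.0 60.0
80 90 15 x pct 0,2,5,10,50,100 [-15. -15. -15. -15.  -6.  59.] y -55.0 75.0
90 100 30 x pct 0,2,5,10,50,100 [-13. -13. -12. -12.  -5.  83.] y -67.0 80.0
100 110 42 x pct 0,2,5,10,50,100 [-13. -12. -12. -10.  -5.  49.] y -79.0 76.0
110 120 146 x pct 0,2,5,10,50,100 [-14. -13.  -5.  -4.  12.  94.] y -76.0 77.0
120 130 381 x pct 0,2,5,10,50,100 [-12.  -7.  -4.   0.  29.  92.] y -73.0 72.0
130 140 244 x pct 0,2,5,10,50,100 [-11.  -7.  -3.   5.  68.  91.] y -56.0 60.0
150 180 42 x pct 0,2,5,10,50,100 [-7. -6. -5. -5. -0.  7.] y -36.0 35.0
scene plate (array([651.3,   3.2]), array([150.7, 198.7]), np.float32(-10.2), 907, array([ 9.7, 12.7, 17.1])) grips (array(
[... 481 characters left out ...]
1 x pct 0,2,5,10,50,100 [-16. -14. -13. -11.  -5.  85.] y -86.0 71.0
110 120 197 x pct 0,2,5,10,50,100 [-16. -13. -11.  -8.   8.  88.] y -82.0 68.0
120 130 367 x pct 0,2,5,10,50,100 [-17. -11.  -7.  -5.  28.  94.] y -76.0 61.0
130 140 213 x pct 0,2,5,10,50,100 [-15. -12.  -6.  -4.  66.  90.] y -63.0 46.0
150 180 65 x pct 0,2,5,10,50,100 [-10.  -9.  -7.  -7.  -3.   6.] y -43.0 32.0
scene pile (array([ 504.4, -209. ]), array([62.5, 97.9]), np.float32(-22.0), 518, array([53.8, 60.9, 65.2]))
scene pile (array([ 503.3, -210.1]), array([64.1, 99.7]), np.float32(-20.7), 803, array([23. , 57.8, 64.8]))
cas (array([472.3, 221.3]), array([96.1, 55.4]), np.float32(26.9), 302, array([29.1, 33. , 37.9]))
```

Top view crop: plate corners seen at about (265,400),(500,450), grips at (370,305),(465,327), toner bottle left, cap right (680,262). Scene crop: grips at (338,185),(413,240), foot under wheels at (345,350). Heights and sizes agree with the text. The two cameras differ by about (4,5) mm, so I use the midpoint. The tool can't lean. I'll therefore load by gripping near the front end, then push the cassette home with the fingers.

{"api": "apply_moves", "payload": {"slide": [[0.036, -0.04, 0], [0.072, -0.09, 0], [0.108, -0.14, 0], [0.14, -0.19, 0], [0.16, -0.24, 0]], "turn": [10.5, 21, 31.5, 42, 52.8], "gripper": 0.095}}

```text
t: 0.72
ee_pos: [0.4317, 0.3252, 0.2144]
ee_rot: [-0.0, -0.216, 0.976, -0.0]
wrist_force: [0.8, 0.2, -0.4]
finger_gap: 0.0948
grasp_force: 0.0
```

{"api": "apply_moves", "payload": {"slide": [[0.008, -0.05, -0.02], [0.0175, -0.1112, -0.075], [0.0175, -0.1112, -0.105], [0.0175, -0.1112, -0.105]], "turn": [0, 0, 0, 0]}}

```text
t: 1.23
ee_pos: [0.4472, 0.2145, 0.1078]
ee_rot: [-0.003, -0.212, 0.977, -0.0]
wrist_force: [0.5, -0.1, 0.2]
finger_gap: 0.0953
grasp_force: 0.0
```

Run:
```python
from h import *
s=sensors.sense();print(s['t'],s['ee_pos'].round(4),s['ee_rot'].round(4),s['joint_pos'].round(2),s['wrist_force'].round(1))
p,d,c=snap('scene','s1')
uv=np.array(c['R'])@s['ee_pos']+c['t'];u=int(uv[0]/uv[2]*c['fx']+c['cx']);v=int(uv[1]/uv[2]*c['fy']+c['cy']);print(u,v)
im=p[v-60:v+60,u-80:u+80].copy();cv2.imwrite('pics/g1.png',cv2.resize(im[:,:,::-1],(800,600),interpolation=cv2.INTER_CUBIC))
```

```text
1.225 [0.4472 0.2145 0.1078] [-2.700e-03 -2.124e-01  9.772e-01 -2.000e-04] [ 0.31  0.46  1.98  0.    0.7  -1.69] [ 0.5 -0.1  0.2]
207 196
```

View pics/g1.png

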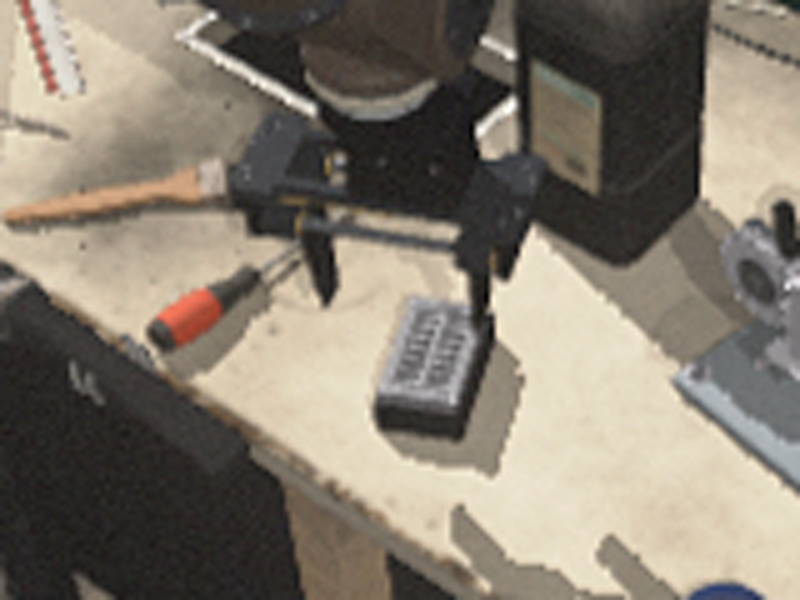

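Fingertips at crop (327,302) and (480,312); cassette grille at (435,345), right under the fingers toward the robot, screwdriver well clear on the left. Their midpoint matches the projected TCP; now I check the offset through depth.

Run:
```python
from h import *
s=sensors.sense();T=s['ee_pos']
for n in ('scene','top'):
    p,d,c=snap(n,n[0]+'2');P=cloud(d,c)
    a=np.radians(24.5);X=np.array([np.cos(a),np.sin(a)]);Y=np.array([-X[1],X[0]])
    L=np.stack([(P[...,:2]-T[:2])@X,(P[...,:2]-T[:2])@Y,P[...,2]-T[2]],-1)*1000
    m=(abs(L[...,0])<60)&(abs(L[...,1])<110)
    for lo,hi in ((-5,10),(10,30),(30,55),(60,110)):
        q=L[m&(L[...,2]>lo)&(L[...,2]<hi)]
        for sg in (1,-1):
            k=q[q[:,1]*sg>0]
            if len(k)>3: print(n,lo,hi,sg,len(k),'x',k[:,0].min().round(),np.median(k[:,0]).round(1),k[:,0].max().round(),'y',k[:,1].min().round(),np.median(k[:,1]).round(1),k[:,1].max().round())
    near=np.hypot(P[...,0]-.475,P[...,1]-.225)<.07
    k=near&(P[...,2]<.06)
    if (k&(P[...,2]>.028)).sum()>20: print('cas',rect(P,near,.028,.05))
```

```text
scene -5 10 1 11 x -15.0 -1.8 12.0 y 47.0 47.8 49.0
scene -5 10 -1 6 x -14.0 -8.2 7.0 y -54.0 -51.3 -50.0
scene 10 30 1 22 x -14.0 -8.8 10.0 y 46.0 48.8 55.0
scene 10 30 -1 13 x -16.0 -11.8 5.0 y -56.0 -54.2 -50.0
scene 30 55 1 35 x -14.0 -9.6 8.0 y 46.0 48.9 58.0
scene 30 55 -1 23 x -15.0 -11.4 -3.0 y -59.0 -55.1 -48.0
scene 60 110 1 221 x -39.0 -26.7 30.0 y 0.0 51.8 88.0
scene 60 110 -1 150 x -39.0 -31.5 25.0 y -90.0 -58.7 -0.0
cas (array([471.6, 221.2]), array([97.3, 56.8]), np.float32(25.1), 288, array([29.3, 33.7, 37.8]))
cas (array([512. , 246.1]), array([13.7, 53.5]), np.float32(-72.6), 43, array([30.7, 34.8, 38.6]))
```

{"api": "apply_moves", "payload": {"slide": [[0, -0.001, -0.05], [0, -0.001, -0.09], [0, -0.001, -0.106], [0, -0.001, -0.106], [0, -0.001, -0.106]], "turn": [0, 0, 0, 0, 0]}}

```text
t: 2.0
ee_pos: [0.449, 0.2152, 0.0051]
ee_rot: [0.001, -0.214, 0.977, 0.0]
wrist_force: [0.4, 0.4, -0.4]
finger_gap: 0.095
grasp_force: 0.0
```

{"api": "apply_moves", "payload": {"slide": [[0, 0, 0], [0, 0, 0], [0, 0, 0], [0, 0, 0], [0, 0, 0]], "turn": [0, 0, 0, 0, 0], "gripper": 0.05, "force": 35}}

```text
t: 2.62
ee_pos: [0.4483, 0.2146, 0.0038]
ee_rot: [-0.0, -0.213, 0.977, 0.0]
wrist_force: [0.5, -1.5, 3.4]
finger_gap: 0.0599
grasp_force: 35.0
```

{"api": "apply_moves", "payload": {"slide": [[0, 0, 0.05], [0.005, -0.045, 0.06], [0.014, -0.09, 0.06], [0.023, -0.135, 0.06], [0.0308, -0.179, 0.06]], "turn": [0, -8.6, -17.2, -25.8, -34.5]}}

```text
t: 3.25
ee_pos: [0.479, 0.0343, 0.0635]
ee_rot: [-0.0, 0.088, 0.996, 0.0]
wrist_force: [0.3, 0.1, -3.2]
finger_gap: 0.0597
grasp_force: 35.0
```

{"api": "apply_moves", "payload": {"slide": [[0, 0, 0], [0, 0, 0], [0, 0, 0]], "turn": [0, 0, 0]}}

```text
t: 3.62
ee_pos: [0.4787, 0.0367, 0.0636]
ee_rot: [-0.0, 0.085, 0.996, 0.0]
wrist_force: [0.4, 0.1, -3.1]
finger_gap: 0.06
grasp_force: 35.0
```

```bash
cat >> h.py <<'E'
N=np.array([.6072,.0132]);A=np.radians(-9.9);NX=np.array([np.cos(A),np.sin(A)]);NY=np.array([-NX[1],NX[0]])
def st():
    s=sensors.sense();q=s['ee_rot'];T=s['ee_pos']
    yaw=(np.degrees(2*np.arctan2(q[2],q[1]))+90)%180-90
    l=np.array([(T[:2]-N)@NX,(T[:2]-N)@NY])*1000
    print('t',s['t'],'T',T.round(4),'yaw',yaw.round(2),'nest-local',l.round(1),'gap',s['finger_gap'].round(4),'F',s['wrist_force'].round(1)); return s
E
python3 - <<'E'
from h import *
s=st();T=s['ee_pos']
p,d,c=snap('scene','s3');P=cloud(d,c)
near=np.hypot(P[...,0]-T[0]-.027,P[...,1]-T[1])<.075
print(rect(P,near,T[2]+.02,T[2]+.037))
uv=np.array(c['R'])@s['ee_pos']+c['t'];u=int(uv[0]/uv[2]*c['fx']+c['cx']);v=int(uv[1]/uv[2]*c['fy']+c['cy'])
im=p[v-60:v+60,u-70:u+90].copy();cv2.imwrite('pics/g2.png',cv2.resize(im[:,:,::-1],(800,600),interpolation=cv2.INTER_CUBIC))
E
```

```text
Traceback (most recent call last):
  File "h.py", line 26, in st
    print('t',s['t'],'T',T.round(4),'yaw',yaw.round(2),'nest-local',l.round(1),'gap',s['finger_gap'].round(4),'F',s['wrist_force'].round(1)); return s
                                                                                     ^^^^^^^^^^^^^^^^^^^^^
AttributeError: 'float' object has no attribute 'round'
```

```bash
sed -i "s/s\['finger_gap'\].round(4)/round(s['finger_gap'],4)/" h.py
python3 - <<'E'
from h import *
s=st();T=s['ee_pos']
p,d,c=snap('scene','s3');P=cloud(d,c)
near=np.hypot(P[...,0]-T[0]-.027,P[...,1]-T[1])<.075
print(rect(P,near,T[2]+.02,T[2]+.037))
uv=np.array(c['R'])@s['ee_pos']+c['t'];u=int(uv[0]/uv[2]*c['fx']+c['cx']);v=int(uv[1]/uv[2]*c['fy']+c['cy'])
im=p[v-60:v+60,u-70:u+90].copy();cv2.imwrite('pics/g2.png',cv2.resize(im[:,:,::-1],(800,600),interpolation=cv2.INTER_CUBIC))
E
```

```text
t 3.625 T [0.4787 0.0367 0.0636] yaw -9.74 nest-local [-130.6    1. ] gap 0.06 F [ 0.4  0.1 -3.1]
(array([469.9,  35.8]), array([72.4, 36.9]), np.float32(61.0), 116, array([84.2, 93.1, 99.2]))
```

View pics/g2.png

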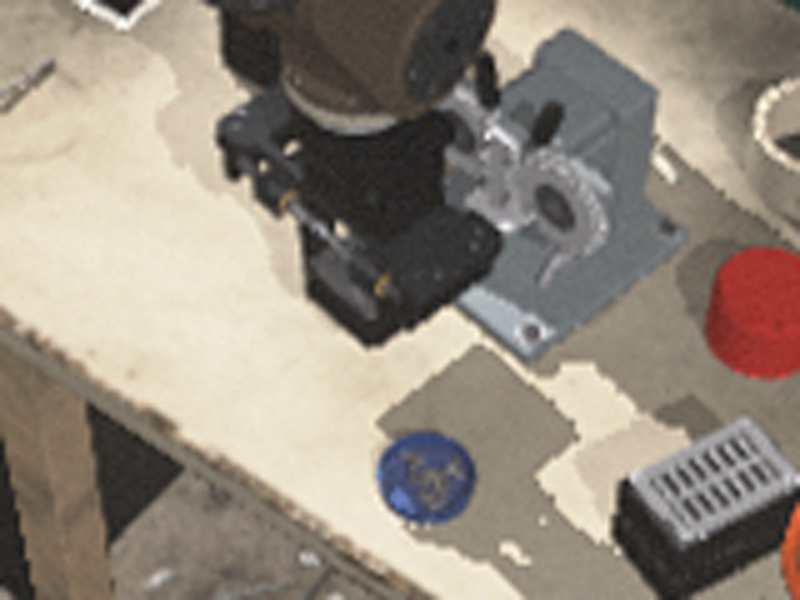

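Cassette is held level between the fingers at crop (370,290), in front of the press; dish (427,478) and pile (720,470) are clear. Now lower it and slide it in.

{"api": "apply_moves", "payload": {"slide": [[0, -0.001, -0.043], [0, -0.001, -0.043], [0.02, -0.0045, -0.043], [0.04, -0.008, -0.043]], "turn": [0, 0, -0.2, -0.2]}}

```text
t: 4.18
ee_pos: [0.5197, 0.0282, 0.022]
ee_rot: [0.0, 0.087, 0.996, 0.0]
wrist_force: [-0.0, 0.8, -2.5]
finger_gap: 0.0598
grasp_force: 35.0
```

{"api": "apply_moves", "payload": {"slide": [[0.01, -0.0018, 0], [0.02, -0.0035, 0], [0.03, -0.0052, 0], [0.0305, -0.0053, 0], [0.0305, -0.0053, 0]], "turn": [0, 0, 0, 0, 0]}}

```text
t: 4.8
ee_pos: [0.5491, 0.0225, 0.0206]
ee_rot: [-0.0, 0.088, 0.996, 0.0]
wrist_force: [-0.4, 0.3, -3.4]
finger_gap: 0.0596
grasp_force: 35.0
```

```bash
python3 -c "
from h import *
st()"
```

```text
t 4.8 T [0.5491 0.0225 0.0206] yaw -10.06 nest-local [-58.8  -0.8] gap 0.0596 F [-0.4  0.3 -3.4]
```

{"api": "apply_moves", "payload": {"slide": [[0, 0, -0.0025], [0, 0, -0.003], [0, 0, -0.003]], "turn": [0, 0, 0]}}

```text
t: 5.18
ee_pos: [0.5492, 0.0225, 0.0178]
ee_rot: [-0.0, 0.088, 0.996, 0.0]
wrist_force: [-1.7, 0.7, 2.6]
finger_gap: 0.06
grasp_force: 35.0
```

{"api": "apply_moves", "payload": {"slide": [[0, 0, 0], [0, 0, 0], [-0.02, 0.0035, 0.003], [-0.046, 0.009, 0.003], [-0.046, 0.009, 0.003]], "turn": [0, 0, 0, 0, 0], "gripper": 0.09}}

```text
t: 5.8
ee_pos: [0.5024, 0.0317, 0.0207]
ee_rot: [-0.0, 0.088, 0.996, 0.0]
wrist_force: [0.5, -0.6, -0.4]
finger_gap: 0.0896
grasp_force: 0.0
```

{"api": "apply_moves", "payload": {"slide": [[0, 0, 0], [0, 0, 0], [0, 0, 0], [0, 0, 0]], "turn": [0, 0, 0, 0], "gripper": 0.025}}

```text
t: 6.3
ee_pos: [0.5037, 0.0314, 0.0206]
ee_rot: [0.0, 0.088, 0.996, 0.0]
wrist_force: [0.5, -1.3, -0.2]
finger_gap: 0.0555
grasp_force: 0.0
```

Run:
```python
from h import *
s=st();T=s['ee_pos']
for n in('top','scene'):
    p,d,c=snap(n,n[0]+'4');P=cloud(d,c)
    l=np.stack([(P[...,:2]-N)@NX,(P[...,:2]-N)@NY,P[...,2]],-1)*1000
    m=(l[...,0]<-23)&(l[...,0]>-95)&(abs(l[...,1])<40)&(l[...,2]>30)&(l[...,2]<56)
    q=l[m]
    if len(q)>5: print(n,len(q),q.min(0).round(1),q.max(0).round(1))
    if n=='scene':
        uv=np.array(c['R'])@s['ee_pos']+c['t'];u=int(uv[0]/uv[2]*c['fx']+c['cx']);v=int(uv[1]/uv[2]*c['fy']+c['cy'])
        im=p[v-60:v+60,u-60:u+100].copy();cv2.imwrite('pics/g3.png',cv2.resize(im[:,:,::-1],(800,600),interpolation=cv2.INTER_CUBIC))
```

```text
t 6.3 T [0.5037 0.0314 0.0206] yaw -10.07 nest-local [-1.051e+02  1.000e-01] gap 0.0555 F [ 0.5 -1.3 -0.2]
top 61 [-42.5 -26.5  30.1] [-23.3  32.7  54.9]
```

View pics/g3.png

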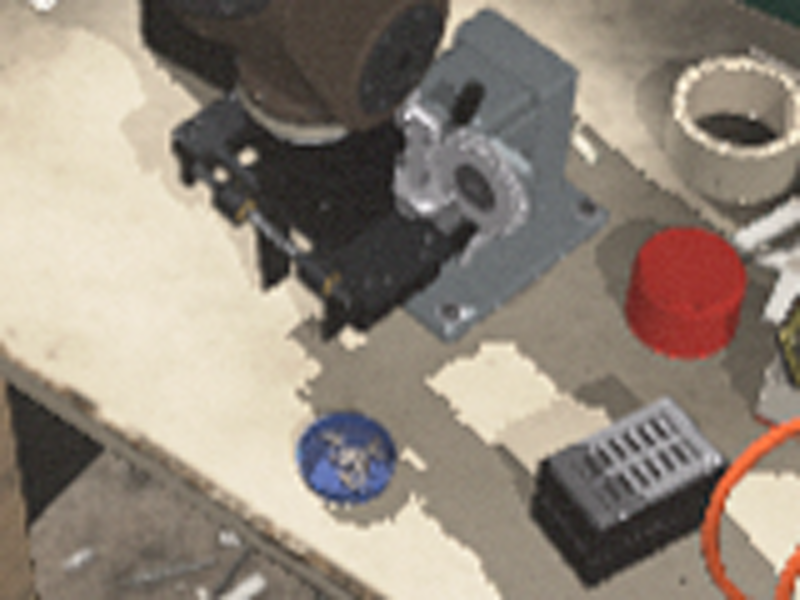

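Fingers are closing in front of the press (crop (265,260),(335,315)); the cassette is hidden behind the gripper body, dish and pile untouched. Push it in along the press axis, watching the force.

{"api": "apply_moves", "payload": {"slide": [[0, 0, 0], [0, 0, 0], [0.01, -0.0018, 0], [0.02, -0.0035, 0], [0.03, -0.0052, 0]], "turn": [0, 0, 0, 0, 0]}}

```text
t: 7.02
ee_pos: [0.534, 0.0261, 0.0206]
ee_rot: [-0.0, 0.088, 0.996, 0.0]
wrist_force: [-3.1, 0.6, 1.8]
finger_gap: 0.0249
grasp_force: 1.3
```

{"api": "apply_moves", "payload": {"slide": [[0.004, -0.0007, 0], [0.008, -0.0014, 0], [0.011, -0.0019, 0], [0.011, -0.0019, 0]], "turn": [0, 0, 0, 0]}}

```text
t: 7.52
ee_pos: [0.5449, 0.0243, 0.0207]
ee_rot: [0.0, 0.088, 0.996, 0.0]
wrist_force: [0.8, -0.4, -0.3]
finger_gap: 0.0249
grasp_force: 0.0
```

```bash
python3 -c "
from h import *
st()"
```

```text
t 7.525 T [0.5449 0.0243 0.0207] yaw -10.06 nest-local [-63.3   0.2] gap 0.0249 F [ 0.8 -0.4 -0.3]
```

{"api": "apply_moves", "payload": {"slide": [[0.002, -0.0003, 0], [0.004, -0.0007, 0], [0.004, -0.0007, 0]], "turn": [0, 0, 0]}}

```text
t: 7.9
ee_pos: [0.5488, 0.0236, 0.0207]
ee_rot: [0.0, 0.088, 0.996, 0.0]
wrist_force: [-0.4, 0.3, -0.3]
finger_gap: 0.0254
grasp_force: 0.1
```

{"api": "apply_moves", "payload": {"slide": [[0.0015, -0.0003, 0], [0.0015, -0.0003, 0]], "turn": [0, 0]}}

```text
t: 8.15
ee_pos: [0.5502, 0.0233, 0.0207]
ee_rot: [0.0, 0.088, 0.996, 0.0]
wrist_force: [-1.1, -0.1, 0.4]
finger_gap: 0.0252
grasp_force: 0.6
```

{"api": "apply_moves", "payload": {"slide": [[0.0015, -0.0003, 0], [0.0015, -0.0003, 0]], "turn": [0, 0]}}

```text
t: 8.4
ee_pos: [0.5517, 0.023, 0.0206]
ee_rot: [0.0, 0.088, 0.996, 0.0]
wrist_force: [0.0, 0.1, 1.0]
finger_gap: 0.025
grasp_force: 0.6
```

{"api": "apply_moves", "payload": {"slide": [[0.001, -0.0002, 0], [0.001, -0.0002, 0]], "turn": [0, 0]}}

```text
t: 8.65
ee_pos: [0.5517, 0.0229, 0.0207]
ee_rot: [-0.001, 0.088, 0.996, 0.0]
wrist_force: [-6.2, 0.3, 3.4]
finger_gap: 0.0252
grasp_force: 2.8
```

{"api": "apply_moves", "payload": {"slide": [[-0.03, 0.005, 0], [-0.08, 0.014, 0.03], [-0.13, 0.014, 0.09], [-0.16, 0.014, 0.15], [-0.16, 0.014, 0.2]], "turn": [0, 0, 0, 0, 0], "gripper": 0.09}}

```text
t: 9.28
ee_pos: [0.3917, 0.0369, 0.2168]
ee_rot: [-0.0, 0.088, 0.996, 0.0]
wrist_force: [0.3, -0.3, 0.5]
finger_gap: 0.0695
grasp_force: 0.0
```

Run:
```python
from h import *
st()
for n,off in(('top',(-.0023,-.004)),('scene',(.002,.002))):
    p,d,c=snap(n,n[0]+'5');P=cloud(d,c);P[...,:2]+=off
    l=np.stack([(P[...,:2]-N)@NX,(P[...,:2]-N)@NY,P[...,2]],-1)*1000
    m=(l[...,0]<-23)&(l[...,0]>-95)&(abs(l[...,1])<45)
    for lo,hi in((8,22),(26,56),(42,56)):
        q=l[m&(l[...,2]>lo)&(l[...,2]<hi)]
        if len(q)>5: print(n,lo,hi,len(q),q.min(0).round(1),np.median(q,0).round(1),q.max(0).round(1))
    m&=(l[...,2]>26)&(l[...,2]<56)
    if n=='top' and m.sum()>5:
        q=l[m]
        for x0 in range(-52,-24,6):
            k=q[(q[:,0]>=x0)&(q[:,0]<x0+6)]
            if len(k)>2: print(x0,k[:,1].min().round(1),k[:,1].max().round(1))
    if n=='scene':
        uv=np.array(c['R'])@np.array([.58,.01,.05])+c['t'];u=int(uv[0]/uv[2]*c['fx']+c['cx']);v=int(uv[1]/uv[2]*c['fy']+c['cy'])
        im=p[v-48:v+48,u-64:u+64].copy();cv2.imwrite('pics/g4.png',cv2.resize(im[:,:,::-1],(800,600),interpolation=cv2.INTER_CUBIC))
```

```text
t 9.275 T [0.3917 0.0369 0.2168] yaw -10.06 nest-local [-216.4  -13.7] gap 0.0695 F [ 0.3 -0.3  0.5]
top 8 22 88 [-53.7 -44.2   8. ] [-46.6   9.5  12.6] [-23.2  44.8  21.3]
top 26 56 107 [-47.1 -31.7  26.2] [-36.   -0.3  46.6] [-23.2  29.3  55.5]
top 42 56 71 [-42.9 -28.7  42.2] [-34.3  -0.7  48.1] [-23.2  24.9  55.5]
-52 -29.0 27.3
-46 -31.4 24.2
-40 -30.9 29.3
-34 -28.7 27.3
-28 -31.7 28.3
scene 8 22 114 [-53.3 -44.9   8.1] [-44.3 -10.4  13.3] [-24.   44.2  21.5]
scene 26 56 157 [-47.7 -31.5  26.3] [-38.4  -5.2  42.8] [-23.6  28.7  53.6]
scene 42 56 81 [-46.2 -27.5  42.5] [-33.7  -3.8  47.5] [-23.7  28.7  53.6]
```

View pics/g4.png

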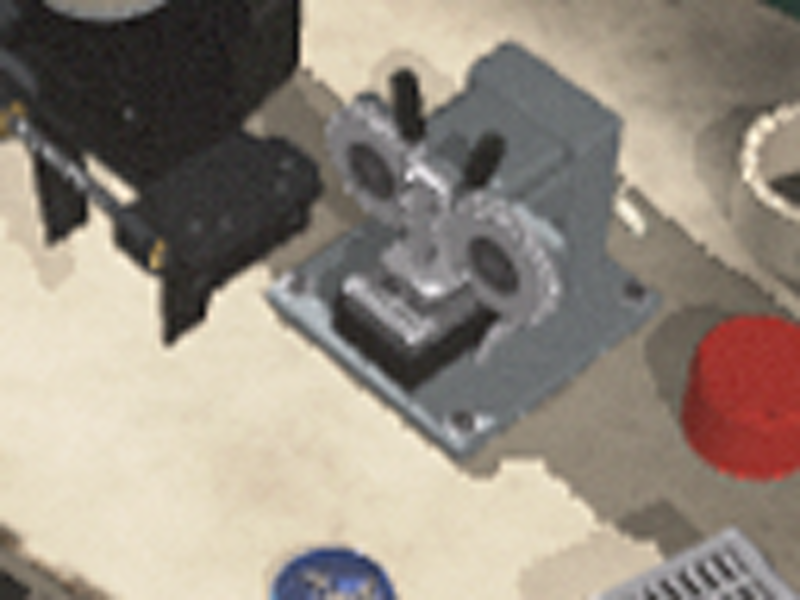

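The cassette sits at crop (415,340) under the ram foot, front edge parallel to and about 6 mm behind the plate's front edge: home against the stop. Next, the handles.

{"api": "apply_moves", "payload": {"slide": [[0.03, -0.003, 0.02], [0.085, -0.009, 0.02], [0.14, -0.015, 0.02], [0.19, -0.021, 0.02], [0.2158, -0.0237, 0.02]], "turn": [0, 0, 0, 0, 0], "gripper": 0.095}}

```text
t: 10.0
ee_pos: [0.6114, 0.0126, 0.234]
ee_rot: [0.0, 0.088, 0.996, 0.0]
wrist_force: [-0.6, 0.4, -0.8]
finger_gap: 0.0949
grasp_force: 0.0
```

{"api": "apply_moves", "payload": {"slide": [[0, 0, 0], [0, 0, -0.03], [0, 0, -0.065], [0, 0, -0.085], [0, 0, -0.088]], "turn": [0, 0, 0, 0, 0]}}

```text
t: 10.62
ee_pos: [0.6079, 0.0133, 0.1462]
ee_rot: [-0.001, 0.088, 0.996, 0.0]
wrist_force: [-1.0, -0.4, 0.8]
finger_gap: 0.0953
grasp_force: 0.0
```

```bash
python3 -c "
from h import *
st()"
```

```text
t 10.625 T [0.6079 0.0133 0.1462] yaw -10.05 nest-local [0.6 0.2] gap 0.0953 F [-1.  -0.4  0.8]
```

Now squeeze with 25 N.

{"api": "apply_moves", "payload": {"slide": [[0, 0, 0], [0, 0, 0], [0, 0, 0], [0, 0, 0], [0, 0, 0]], "turn": [0, 0, 0, 0, 0], "gripper": 0.02, "force": 25}}

```text
t: 11.25
ee_pos: [0.6089, 0.013, 0.147]
ee_rot: [-0.0, 0.088, 0.996, 0.0]
wrist_force: [-0.5, -2.1, -3.7]
finger_gap: 0.0505
grasp_force: 2.2
```

{"api": "apply_moves", "payload": {"slide": [[0, 0, 0], [0, 0, 0], [0, 0, 0], [0, 0, 0], [0, 0, 0]], "turn": [0, 0, 0, 0, 0]}}

```text
t: 11.88
ee_pos: [0.6088, 0.0131, 0.1464]
ee_rot: [-0.001, 0.088, 0.996, 0.0]
wrist_force: [2.0, -2.7, -20.0]
finger_gap: 0.0312
grasp_force: 24.7
```

{"api": "apply_moves", "payload": {"slide": [[0, 0, 0], [0, 0, 0], [0, 0, 0], [0, 0, 0]], "turn": [0, 0, 0, 0]}}

```text
t: 12.38
ee_pos: [0.6087, 0.0131, 0.1464]
ee_rot: [-0.001, 0.088, 0.996, 0.0]
wrist_force: [3.2, -3.0, -25.2]
finger_gap: 0.031
grasp_force: 24.6
```

{"api": "apply_moves", "payload": {"slide": [[0, 0, 0], [0, 0, 0], [0, 0, 0], [0, 0, 0], [0, 0, 0]], "turn": [0, 0, 0, 0, 0], "gripper": 0.095}}

```text
t: 13.0
ee_pos: [0.6094, 0.0132, 0.1477]
ee_rot: [0.0, 0.088, 0.996, 0.0]
wrist_force: [0.5, 0.9, -0.1]
finger_gap: 0.0765
grasp_force: 0.0
```

{"api": "apply_moves", "payload": {"slide": [[0, 0, 0], [0, 0, 0], [0, 0, 0.04], [0, 0, 0.09], [-0.02, 0.003, 0.1]], "turn": [0, 0, 0, 0, 0]}}

```text
t: 13.62
ee_pos: [0.5904, 0.0161, 0.25]
ee_rot: [0.002, 0.088, 0.996, 0.0]
wrist_force: [0.2, -0.4, -0.4]
finger_gap: 0.0954
grasp_force: 0.0
```

{"api": "apply_moves", "payload": {"slide": [[-0.05, 0.01, 0], [-0.11, 0.02, 0], [-0.17, 0.03, 0], [-0.2, 0.03, 0], [-0.2, 0.03, 0]], "turn": [0, 0, 0, 0, 0]}}

```text
t: 14.25
ee_pos: [0.3878, 0.0464, 0.2477]
ee_rot: [0.0, 0.088, 0.996, 0.0]
wrist_force: [0.3, 1.1, -0.5]
finger_gap: 0.0951
grasp_force: 0.0
```

Run:
```python
from h import *
st()
for n,off in(('top',(-.0023,-.004)),('scene',(.002,.002))):
    p,d,c=snap(n,n[0]+'6');P=cloud(d,c);P[...,:2]+=off
    l=np.stack([(P[...,:2]-N)@NX,(P[...,:2]-N)@NY,P[...,2]],-1)*1000
    for P0 in (load(n[0]+'5'),(p,d,c)):
        Q=cloud(P0[1],P0[2]); ll=np.stack([(Q[...,:2]+off-N)@NX,(Q[...,:2]+off-N)@NY,Q[...,2]],-1)*1000
        m=(ll[...,0]<-27)&(ll[...,0]>-40)&(abs(ll[...,1])<22); q=ll[m&(ll[...,2]>26)&(ll[...,2]<56)]
        g=ll[(abs(ll[...,0])<15)&(abs(ll[...,1])<50)&(ll[...,2]>155)&(ll[...,2]<185)]
        print(n,'top z',np.percentile(q[:,2],[25,50,75]).round(1),'grips y',g[:,1].min().round(),g[:,1].max().round())
    m=(l[...,0]<-23)&(l[...,0]>-95)&(abs(l[...,1])<45)&(l[...,2]>26)&(l[...,2]<52)
    print('front',l[m][:,0].min())
```

```text
t 14.25 T [0.3878 0.0464 0.2477] yaw -10.05 nest-local [-221.9   -5. ] gap 0.0951 F [ 0.3  1.1 -0.5]
top top z [46.4 47.8 49.8] grips y -37.0 35.0
top top z [41.6 43.9 45.3] grips y -36.0 35.0
front -47.45142723753233
scene top z [43.4 47.  49.2] grips y -37.0 38.0
scene top z [40.6 43.  44.5] grips y -36.0 37.0
front -46.7206094738591
```

The cover went down 4 mm, so it is home, and the handles are open. Now take the front rim with the pad edges and drag the cassette out for a proper regrip.

{"api": "apply_moves", "payload": {"slide": [[0.04, -0.006, -0.04], [0.08, -0.012, -0.08], [0.12, -0.017, -0.12], [0.1406, -0.0195, -0.17], [0.1406, -0.0195, -0.22]], "turn": [0, 0, 0, 0, 0]}}

```text
t: 14.98
ee_pos: [0.532, 0.0262, 0.0244]
ee_rot: [0.0, 0.088, 0.996, 0.0]
wrist_force: [0.3, -0.7, -0.1]
finger_gap: 0.0946
grasp_force: 0.0
```

{"api": "apply_moves", "payload": {"slide": [[0, 0, -0.0075], [0.008, -0.0014, -0.0075], [0.016, -0.0028, -0.0075], [0.021, -0.0036, -0.0075], [0.021, -0.0036, -0.0075]], "turn": [0, 0, 0, 0, 0]}}

```text
t: 15.6
ee_pos: [0.5514, 0.0229, 0.0206]
ee_rot: [0.001, 0.088, 0.996, 0.0]
wrist_force: [-0.4, -0.4, 0.0]
finger_gap: 0.095
grasp_force: 0.0
```

```bash
python3 -c "
from h import *
st()"
```

```text
t 15.6 T [0.5514 0.0229 0.0206] yaw -10.07 nest-local [-56.6  -0. ] gap 0.095 F [-0.4 -0.4  0. ]
```

{"api": "apply_moves", "payload": {"slide": [[0.002, -0.0013, 0], [0.002, -0.0013, 0]], "turn": [0, 0]}}

```text
t: 15.85
ee_pos: [0.5528, 0.0217, 0.0198]
ee_rot: [0.0, 0.088, 0.996, 0.0]
wrist_force: [0.2, -0.1, 1.0]
finger_gap: 0.0951
grasp_force: 0.0
```

{"api": "apply_moves", "payload": {"slide": [[0.0015, -0.0003, 0], [0.0015, -0.0003, 0]], "turn": [0, 0]}}

```text
t: 16.1
ee_pos: [0.5542, 0.0214, 0.0197]
ee_rot: [-0.0, 0.088, 0.996, 0.0]
wrist_force: [-0.3, 0.4, -0.1]
finger_gap: 0.095
grasp_force: 0.0
```

{"api": "apply_moves", "payload": {"slide": [[0.0015, -0.0003, 0], [0.0015, -0.0003, 0]], "turn": [0, 0]}}

```text
t: 16.35
ee_pos: [0.5558, 0.0211, 0.0197]
ee_rot: [0.0, 0.088, 0.996, 0.0]
wrist_force: [0.3, 0.6, 0.1]
finger_gap: 0.0952
grasp_force: 0.0
```

{"api": "apply_moves", "payload": {"slide": [[0, 0, 0], [0, 0, 0], [0, 0, 0], [0, 0, 0], [0, 0, 0]], "turn": [0, 0, 0, 0, 0], "gripper": 0.045, "force": 20}}

```text
t: 16.98
ee_pos: [0.5557, 0.0211, 0.0197]
ee_rot: [-0.0, 0.088, 0.996, 0.0]
wrist_force: [0.0, 0.2, -0.7]
finger_gap: 0.0595
grasp_force: 20.0
```

{"api": "apply_moves", "payload": {"slide": [[-0.005, 0.0009, 0], [-0.011, 0.0019, 0], [-0.018, 0.0031, 0], [-0.026, 0.0045, 0], [-0.026, 0.0045, 0]], "turn": [0, 0, 0, 0, 0]}}

```text
t: 17.6
ee_pos: [0.5286, 0.0258, 0.0197]
ee_rot: [-0.001, 0.088, 0.996, 0.0]
wrist_force: [-2.1, 0.4, 0.3]
finger_gap: 0.0597
grasp_force: 20.0
```

{"api": "apply_moves", "payload": {"slide": [[0, 0, 0], [0, 0, 0], [0.01, -0.0017, 0], [0.022, -0.0038, 0], [0.022, -0.0038, 0]], "turn": [0, 0, 0, 0, 0], "gripper": 0.085}}

```text
t: 18.23
ee_pos: [0.5529, 0.0216, 0.0196]
ee_rot: [0.0, 0.088, 0.996, 0.0]
wrist_force: [0.2, -0.2, 0.9]
finger_gap: 0.085
grasp_force: 0.0
```

{"api": "apply_moves", "payload": {"slide": [[0, 0, 0], [0, 0, 0], [0, 0, 0], [0, 0, 0], [0, 0, 0]], "turn": [0, 0, 0, 0, 0], "gripper": 0.045, "force": 35}}

```text
t: 18.85
ee_pos: [0.5515, 0.0219, 0.0197]
ee_rot: [-0.0, 0.088, 0.996, 0.0]
wrist_force: [-2.0, -0.0, 0.6]
finger_gap: 0.0599
grasp_force: 35.0
```

{"api": "apply_moves", "payload": {"slide": [[-0.004, 0.0007, 0.002], [-0.02, 0.0035, 0.003], [-0.04, 0.007, 0.003], [-0.06, 0.0105, 0.003], [-0.078, 0.0136, 0.003]], "turn": [0, 0, 0, 0, 0]}}

```text
t: 19.48
ee_pos: [0.4726, 0.0356, 0.0227]
ee_rot: [-0.0, 0.088, 0.996, 0.0]
wrist_force: [-0.1, 0.5, -2.5]
finger_gap: 0.0599
grasp_force: 35.0
```

{"api": "apply_moves", "payload": {"slide": [[-0.01, 0, 0.01], [-0.02, 0, 0.05], [-0.03, 0, 0.11], [-0.03, 0, 0.12], [-0.03, 0, 0.12]], "turn": [0, 0, 0, 0, 0]}}

```text
t: 20.1
ee_pos: [0.4441, 0.0353, 0.1431]
ee_rot: [0.001, 0.088, 0.996, 0.0]
wrist_force: [-0.4, -0.3, -3.5]
finger_gap: 0.0596
grasp_force: 35.0
```

Run:
```python
from h import *
s=st();T=s['ee_pos'];a=np.radians(-10.06);X=np.array([np.cos(a),np.sin(a)]);Y=np.array([-X[1],X[0]])
for n,off in(('top',(-.0023,-.004)),('scene',(.002,.002))):
    p,d,c=snap(n,n[0]+'7');P=cloud(d,c);P[...,:2]+=off
    L=np.stack([(P[...,:2]-T[:2])@X,(P[...,:2]-T[:2])@Y,P[...,2]-T[2]],-1)*1000
    for k,m in (('far end',(L[...,0]>42)&(L[...,0]<95)),('mid',(L[...,0]>15)&(L[...,0]<40))):
        q=L[m&(abs(L[...,1])<40)&(L[...,2]>-8)&(L[...,2]<50)]
        if len(q)>5: print(n,k,len(q),'x max',np.percentile(q[:,0],[95,100]).round(1),'y',q[:,1].min().round(1),q[:,1].max().round(1),'z',np.percentile(q[:,2],[2,50,95]).round(1))
p,d,c=load('t7');P=cloud(d,c);P[...,:2]+=(-.0023,-.004)
near=np.hypot(P[...,0]-.505,P[...,1]+.207)<.062
print('pile',rect(P,near,.045,.075),rect(P,near,.02,.075))
```

```text
t 20.1 T [0.4441 0.0353 0.1431] yaw -10.07 nest-local [-164.5   -6.3] gap 0.0596 F [-0.4 -0.3 -3.5]
top far end 169 x max [76.1 77.4] y -30.8 29.1 z [ 5.5 22.3 28.8]
pile (array([ 504.1, -208.1]), array([61.7, 96. ]), np.float32(-22.1), 420, array([46.3, 60.3, 66.1])) (array([ 503.7, -208. ]), array([61.7, 96.9]), np.float32(-22.1), 506, array([35.4, 59.2, 65.8]))
```

{"api": "apply_moves", "payload": {"slide": [[0.007, -0.045, 0], [0.014, -0.095, 0], [0.022, -0.145, 0], [0.029, -0.195, 0], [0.034, -0.2324, -0.01]], "turn": [-2.4, -4.8, -7.2, -9.6, -12]}}

```text
t: 20.82
ee_pos: [0.4777, -0.199, 0.131]
ee_rot: [-0.001, 0.193, 0.981, 0.0]
wrist_force: [0.5, 0.2, -3.4]
finger_gap: 0.06
grasp_force: 35.0
```

{"api": "apply_moves", "payload": {"slide": [[0, 0, -0.01], [0, 0, -0.03], [0, 0, -0.045], [0, 0, -0.05], [0, 0, -0.05]], "turn": [0, 0, 0, 0, 0]}}

```text
t: 21.45
ee_pos: [0.4777, -0.1966, 0.0824]
ee_rot: [-0.0, 0.191, 0.982, 0.0]
wrist_force: [-0.7, 0.5, -2.9]
finger_gap: 0.0597
grasp_force: 35.0
```

Run:
```python
from h import *
s=st();T=s['ee_pos'];a=np.radians(-22.1);X=np.array([np.cos(a),np.sin(a)]);Y=np.array([-X[1],X[0]])
for n,off in(('top',(-.0023,-.004)),('scene',(.002,.002))):
    p,d,c=snap(n,n[0]+'8');P=cloud(d,c);P[...,:2]+=off
    L=np.stack([(P[...,:2]-T[:2])@X,(P[...,:2]-T[:2])@Y,P[...,2]],-1)*1000
    for lo,hi in((5,28),(30,62),(82,112)):
        q=L[(L[...,0]>12)&(L[...,0]<105)&(abs(L[...,1])<45)&(L[...,2]>lo)&(L[...,2]<hi)]
        if len(q)>5: print(n,lo,hi,len(q),'x',q[:,0].min().round(1),np.percentile(q[:,0],[95,100]).round(1),'y',q[:,1].min().round(1),q[:,1].max().round(1),'z',np.percentile(q[:,2],[5,50,95]).round(1), 'slope',np.polyfit(q[:,0],q[:,2],1)[0].round(3))
p,d,c=load('s8');uv=np.array(c['R'])@np.array([.505,-.207,.08])+c['t'];u=int(uv[0]/uv[2]*c['fx']+c['cx']);v=int(uv[1]/uv[2]*c['fy']+c['cy'])
cv2.imwrite('pics/g5.png',cv2.resize(p[v-48:v+48,u-64:u+64,::-1],(800,600),interpolation=cv2.INTER_CUBIC))
```

```text
t 21.45 T [ 0.4777 -0.1966  0.0824] yaw -22.03 nest-local [ -91.5 -228.9] gap 0.0597 F [-0.7  0.5 -2.9]
top 5 28 8 x 61.8 [74.3 74.7] y 27.8 29.8 z [ 5.6 16.8 23.5] slope -0.114
top 30 62 17 x 52.3 [76.2 76.2] y 24.1 29.2 z [38.1 51.5 58.2] slope -0.025
top 82 112 62 x 43.9 [76.8 78. ] y 5.9 30.2 z [ 89.8 102.1 108.3] slope 0.015
scene 5 28 64 x 12.7 [64.8 67.9] y -31.3 -22.5 z [ 7.1 18.8 27.2] slope -0.007
scene 30 62 44 x 12.5 [64.5 68. ] y -31.3 -25.0 z [31.6 41.1 53.4] slope -0.103
scene 82 112 10 x 14.3 [26.1 26.4] y 13.9 28.4 z [ 89.1 105.5 107.9] slope -1.545
```

View pics/g5.png

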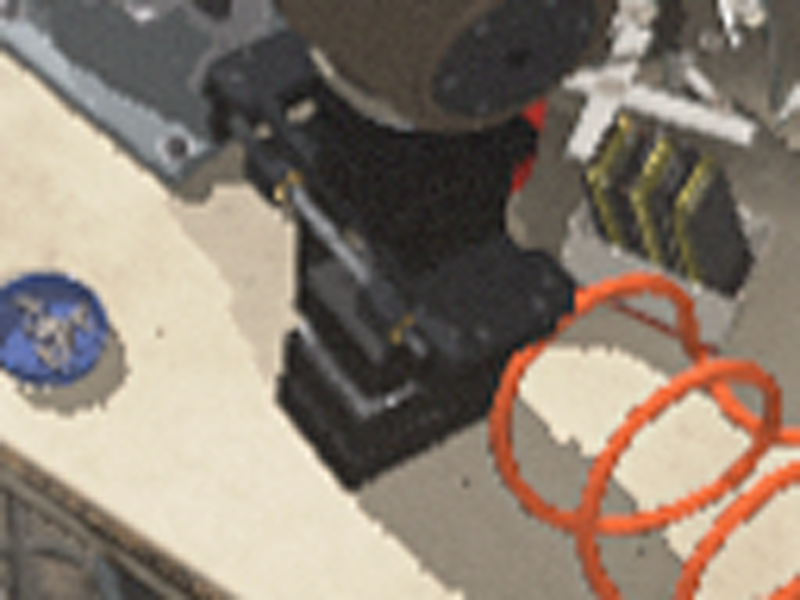

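The held cassette hangs square over the pile (crop (370,410)); edges agree within about 1 mm. Lower gently.

{"api": "apply_moves", "payload": {"slide": [[0, 0, -0.004], [0, 0, -0.008], [0, 0, -0.0105], [0, 0, -0.0115], [0, 0, -0.0115]], "turn": [0, 0, 0, 0, 0]}}

```text
t: 22.18
ee_pos: [0.4777, -0.197, 0.0711]
ee_rot: [-0.0, 0.191, 0.982, 0.0]
wrist_force: [0.8, -0.2, -2.8]
finger_gap: 0.06
grasp_force: 35.0
```

{"api": "apply_moves", "payload": {"slide": [[0, 0, -0.0008], [0, 0, -0.0013], [0, 0, -0.0013]], "turn": [0, 0, 0]}}

```text
t: 22.55
ee_pos: [0.4777, -0.197, 0.0699]
ee_rot: [0.0, 0.191, 0.982, 0.0]
wrist_force: [0.0, 0.8, -3.0]
finger_gap: 0.0596
grasp_force: 35.0
```

{"api": "apply_moves", "payload": {"slide": [[0, 0, -0.0005], [0, 0, -0.0008], [0, 0, -0.0008]], "turn": [0, 0, 0]}}

```text
t: 22.92
ee_pos: [0.4778, -0.197, 0.0697]
ee_rot: [0.0, 0.191, 0.982, -0.0]
wrist_force: [-3.0, 2.0, 6.2]
finger_gap: 0.06
grasp_force: 35.0
```

{"api": "apply_moves", "payload": {"slide": [[0, 0, -0.0005], [0, 0, -0.0008], [0, 0, -0.0008]], "turn": [0, 0, 0]}}

```text
t: 23.3
ee_pos: [0.4778, -0.197, 0.0697]
ee_rot: [0.001, 0.191, 0.982, -0.0]
wrist_force: [-6.1, 2.8, 17.1]
finger_gap: 0.0595
grasp_force: 35.0
```

{"api": "apply_moves", "payload": {"slide": [[0, 0, 0.001], [0, 0, 0.001]], "turn": [0, 0]}}

```text
t: 23.55
ee_pos: [0.4778, -0.197, 0.0697]
ee_rot: [0.0, 0.191, 0.982, -0.0]
wrist_force: [-2.5, 0.7, 6.8]
finger_gap: 0.0598
grasp_force: 35.0
```

{"api": "apply_moves", "payload": {"slide": [[0, 0, 0], [0, 0, 0], [0, 0, 0], [0, 0, 0], [0, 0, 0]], "turn": [0, 0, 0, 0, 0], "gripper": 0.092}}

```text
t: 24.18
ee_pos: [0.4777, -0.197, 0.0693]
ee_rot: [0.0, 0.191, 0.982, 0.0]
wrist_force: [0.2, -0.5, 0.3]
finger_gap: 0.0919
grasp_force: 0.0
```

{"api": "apply_moves", "payload": {"slide": [[0, 0, 0.02], [0, 0, 0.07], [0, 0, 0.12], [-0.03, 0.05, 0.14], [-0.06, 0.1, 0.14]], "turn": [0, 0, 0, 0, 0]}}

```text
t: 24.8
ee_pos: [0.4173, -0.0962, 0.2105]
ee_rot: [0.001, 0.192, 0.981, -0.0]
wrist_force: [0.7, 0.9, 0.0]
finger_gap: 0.0918
grasp_force: 0.0
```

{"api": "apply_moves", "payload": {"slide": [[-0.02, 0.06, 0], [-0.03, 0.12, 0], [-0.03, 0.18, 0], [-0.03, 0.2, 0], [-0.03, 0.2, 0]], "turn": [0, 0, 0, 0, 0]}}

```text
t: 25.42
ee_pos: [0.3875, 0.104, 0.2093]
ee_rot: [0.0, 0.19, 0.982, 0.0]
wrist_force: [0.2, 0.0, -0.3]
finger_gap: 0.0917
grasp_force: 0.0
```

Run:
```python
from h import *
st()
for n,off in(('top',(-.0023,-.004)),('scene',(.002,.002))):
    p,d,c=snap(n,n[0]+'9');P=cloud(d,c);P[...,:2]+=off
    near=np.hypot(P[...,0]-.504,P[...,1]+.208)<.07
    for lo,hi in((.075,.11),(.035,.062),(.008,.03)): print(n,lo,rect(P,near,lo,hi))
p,d,c=load('s9');uv=np.array(c['R'])@np.array([.53,-.1,.08])+c['t'];u=int(uv[0]/uv[2]*c['fx']+c['cx']);v=int(uv[1]/uv[2]*c['fy']+c['cy'])
cv2.imwrite('pics/g6.png',cv2.resize(p[v-60:v+60,u-80:u+80,::-1],(800,600),interpolation=cv2.INTER_CUBIC))
```

```text
t 25.425 T [0.3875 0.104  0.2093] yaw -21.89 nest-local [-232.    51.7] gap 0.0917 F [ 0.2  0.  -0.3]
top 0.075 (array([ 498.1, -226.5]), array([99.8, 96.4]), np.float32(68.1), 496, array([76.7, 91.8, 98.2]))
top 0.035 (array([ 499.7, -183.6]), array([110.1,  50.7]), np.float32(11.0), 64, array([38.1, 52.7, 59.9]))
top 0.008 (array([ 503.6, -181.7]), array([103.7,  39.6]), np.float32(4.2), 42, array([ 9.1, 18.1, 25.8]))
scene 0.075 (array([ 499.1, -227. ]), array([98.5, 98.9]), np.float32(-24.1), 709, array([77.1, 91.8, 97.5]))
scene 0.035 (array([ 504.1, -207.6]), array([61.7, 95.3]), np.float32(-22.4), 211, array([37.3, 50.7, 58.6]))
scene 0.008 (array([ 480.8, -217.4]), array([ 49.2, 103.1]), np.float32(-57.6), 159, array([ 9. , 19.8, 26.6]))
```

View pics/g6.png

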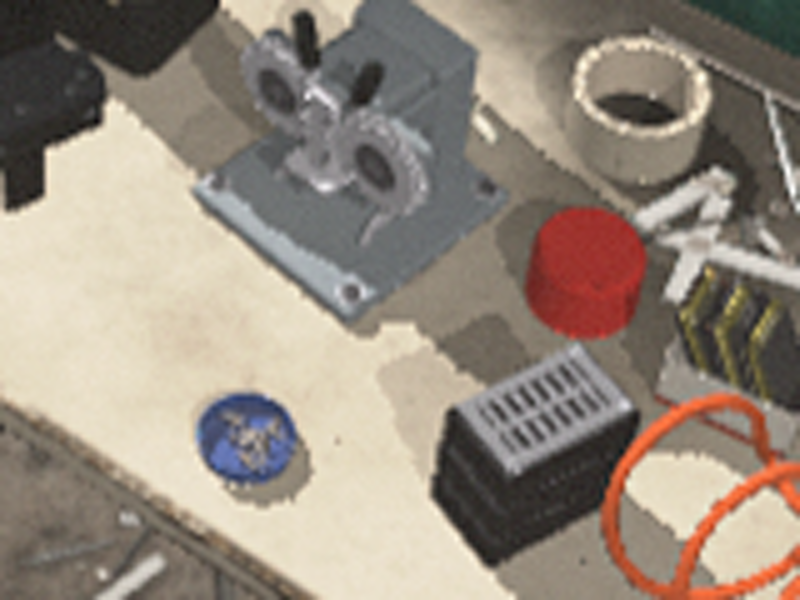

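The three cassettes are stacked flush at crop (535,455), the handles are open, and the dish and cap are where they were (the wide rects come from the orange hose). Handing in.

```bash
python3 -c "
from bench import job
print(job.close_job())"
```

```text
the job is handed in; nothing more can be done
None
```

The cassette was pressed shut (its top measured 4 mm lower), set flush on the pile with the press handles open, and the job was handed in; no verdict was returned.

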